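# Hang the temperature probe in the beaker's guide ring

### The job

Take the yellow-headed temperature probe out of the grey rack and put its rod down through the red guide ring over the white beaker, keeping hold until the rod is most of the way in, so that its black disc sits flat on the ring and the rod hangs in the beaker. Leave the blue-headed probe parked in the rack and the beaker standing upright under the ring.

Things in the scene. Friction and masses are not known exactly. Their poses are not given: they have to be found in the camera images.
- probe_yellow_grip (a point): Centre of the upright yellow grip (round, 24 mm wide, 50 tall) of the loose 70 g probe, z up. Grip top 24 mm above this point; black disc, 52 mm wide, its top 26 and underside 31 mm below; steel rod 8 mm thick, its round tip 96 mm below. It hangs by its disc in either of two holes, 120 mm apart, in a fixed grey rack (190 x 74 mm, top at z = 0.080): lift it 65 mm straight up to clear.
- probe_blue_grip (a point): The same point of the other probe, identical but for its blue grip; it stays in the other hole of the rack.
- ring_mouth (a point): Centre of the red guide ring's upper rim, 122 mm over the worktop, z up. Outer width 42 mm; funnel mouth 35 mm wide, narrowing over 10 mm to a 22 mm through hole; ring 16 mm tall. Fixed on an arm along +x to a post 90 mm away; nothing of the stand is higher than the rim. With the probe fully in, its disc lies on the rim and its grip centre is 31 mm above this point.
- beaker: Loose open white plastic beaker, 76 mm wide at its lip, 90 mm tall, 3 mm wall, on the stand's 8 mm base plate below the ring; origin at the centre of its underside, z up. Its lip is 8 mm below the ring's lower edge. (A wall cabinet hangs over the back of the worktop, beyond x = 0.6 and above z = 0.54: keep the wrist clear of it.)
Not all that is in view belongs to the job. Leave any green look-alike of the part that bears probe_yellow_grip alone.

How it is judged (in metres and radians):
On the way:
1. the yellow probe, still held, has its rod at least 30 mm down through the ring (z of probe_yellow_grip in the frame of ring_mouth below 0.066 m and horizontal distance between probe_yellow_grip and ring_mouth below 0.02 m and contact force between the fingers and probe_yellow above 0.5 N), for 0.1 s.
At the end, for the whole second after the job is handed in: The yellow probe hangs released and at rest, grip centre 31 +- 5 mm above the ring's rim, within 15 mm of its axis, upright within 0.15 rad; beaker upright within 0.1 rad, within 20 mm of the ring's axis; blue probe within 20 mm of its start, upright within 0.15 rad (z of probe_yellow_grip in the frame of ring_mouth between 0.026 and 0.036 m and horizontal distance between probe_yellow_grip and ring_mouth below 0.015 m and angle between each of probe_yellow_grip, probe_blue_grip's own z axis and vertical below 0.15 rad and linear speed of probe_yellow below 0.02 m/s and angle between beaker's own z axis and vertical below 0.1 rad and horizontal distance between beaker and ring_mouth below 0.02 m and distance of probe_blue_grip from where it was at the start of the episode below 0.02 m); the robot touches nothing.
It fails at once if the beaker is tipped by more than 0.4 rad (angle between beaker's own z axis and vertical above 0.4 rad).
It fails at once if the blue probe is lifted or pushed more than 30 mm away (distance of probe_blue_grip from where it was at the start of the episode above 0.03 m).
It also fails if it takes over 38 s, if anything falls off the work surface, if the arm or the gripper's body presses on something with over 40 N, if the wrist force passes 120 N, or if a joint passes its speed limit or range.

### The arm

A 7-joint arm with a two-finger parallel gripper is mounted at the origin on a cart in front of the work surface, level with it; the furniture and walls round the work are solid. World frame = base frame: x ahead of the robot, y to its left, z up, the work surface at z = 0. Lengths are in mm, angles in rad, forces in N, time in s.
With the tool pointing down it reaches from about 400 to 875 mm from the base axis. Payload 4.4 kg.
Tool frame: the origin (TCP) lies midway between the tips of the shut fingers; the grasp point (between the pads) lies 19 mm behind it; z points along the fingers, y is the line along which they close (so a half turn about z gives the same grasp; the last joint's range is limited). The gripper opens to 85 mm and grips with 20 to 120 N. Pads are 22 mm wide; open, the fingers measure 114 mm over their backs; the gripper's body (76 mm by 85 mm) begins 54 mm behind the grasp point. The pads swing forward as they close: fully open they stand 13 mm farther back than shut.
Start: joints at [-1.34, 0.628, 0.038, 1.517, -0.027, 0.996, -0.02], TCP at [190.076, 621.602, 231.313] pointing down, gripper open.
Joint ranges: [-3.06, 3.06], [-0.37, 2.12], [-1.25, 1.32], [0.18, 2.47], [-1.1, 4.24], [0.23, 1.98], [-2.94, 2.94]. Speed limits (rad/s): [2.57, 2.57, 3.14, 3.14, 3.14, 3.14, 3.14].

### API

Orientations are given as [roll, pitch, yaw] about the fixed x, y, z axes, in that order (R = Rz(yaw) Ry(pitch) Rx(roll)).
In Python, from cell import ctrl gives the robot as it stands. The module is installed in compiled form; this text tells all that it offers.
- The arm moves only by the tool step_arm, never from a script. Its argument "commands" is one flat list of numbers, 7 for each row, row after row: the shift along the tool's x, y, z in cm, then the turn, a rotation vector about the tool's x, y, z in rad, then the opening, from 0 (shut) to 1 (fully open). A call has 1 to 10 rows; each row is the pose to reach, as a shift and turn from the pose commanded when the call began, along the tool's axes at that moment; what a row does not reach only later rows make up. A row lasts 1/10 s, in which the tool goes at most 50 mm and 8.59 degrees, less where a joint would pass 70% of its speed; a pose out of reach is approached as far as the arm can. A call with a gripper value outside its range is refused whole. The fingers move at their own pace and stop on an object; the grip force is fixed at half the most. Time passes only in rows, so rows that repeat a pose let the fingers close. It gives the time, the measured TCP pose, the force, the opening and the grip force at its end, in the units of the state.
- ctrl.read_state(): the state, without advancing time (a new reading comes with each control period).
- ctrl.get_image(name): name is "scene" or "top" or "wrist"; returns a dict with "image" (480x640x3 uint8, red, green, blue), "range_z" (480x640 float32, mm along the optical axis (not along the pixel's ray), 0 where there is no reading), "vfov" (degrees; the focal length in pixels is half the picture's height over the tangent of half this angle, whatever the lens; pixels are square), "cx", "cy" (the principal point, pixels), "world_to_cam" (4x4, takes a point from world to camera coordinates). Camera axes: x right, y down, z forward; pixel columns grow to the right and rows downward; lengths in mm; the calibration is good to about 2 mm. A picture is of the moment at which its call begins.
- ctrl.finish_job(): hands the job in; it is judged then, once.
The state is a dict: "clock": time; "qpos": joint angles; "qd": joint speeds; "tau": joint torques, N m; "eef_pos": TCP position; "tool_rot": TCP orientation; "force": force on the tool from outside, world axes, zero at the start; "torque": the same for the moment, N m; "width": finger opening in mm; "gripper_force": force on a finger pad.
Only numpy, scipy, OpenCV 4.12 (cv2) and the standard library are available. Lean on these libraries where they do the work, as an engineer would, in place of code of your own. Each camera call takes 0.05 s, during which the arm holds its last target. There are 200 camera calls.

## Working session

There is one attempt and no reset: what is moved stays moved. The work goes in short steps, Python scripts to look and compute and a tool call to move; the robot and the scene stay as the last step left them, time stands still between calls to the robot, and variables do not carry over. Pictures are saved under pics/ and viewed, at most 10 in all, crops included, and the job is handed in when it is done.

Besides the shell and the picture viewer there is one more tool, called as name(argument=value, ...), one argument or row to a line, values as JSON. step_arm: Moves the arm, as the interface text tells. Its arguments: {"type":"object","properties":{"commands":{"type":"array"}},"required":["commands"]}

```bash
mkdir -p pics
cat > h.py <<'E'
from cell import ctrl
import numpy as np, cv2
def grab(n,f=None):
    d=ctrl.get_image(n)
    if f: cv2.imwrite('pics/'+f,d['image'][:,:,::-1]); np.savez('pics/'+f[:-4]+'.npz',**d)
    return d
def load(f): return dict(np.load('pics/'+f+'.npz'))
def world(d,u,v,z=None):
    f=240/np.tan(np.radians(float(d['vfov']))/2)
    ray=np.array([(u-d['cx'])/f,(v-d['cy'])/f,1.0])
    C=np.linalg.inv(d['world_to_cam'])
    if z is None:
        r=d['range_z'][int(v),int(u)]
        return (C@np.append(ray*r,1))[:3]
    w=C[:3,:3]@ray; o=C[:3,3]
    return o+w*(z-o[2])/w[2]
E
python3 - <<'E'
from h import *
grab('scene','s0.png');grab('top','t0.png')
s=ctrl.read_state();print({k:np.round(s[k],3) for k in s})
E
```

```text
{'clock': np.float64(0.1), 'qpos': array([-1.34 ,  0.629,  0.038,  1.518, -0.027,  0.996, -0.02 ]), 'qd': array([-0.   , -0.002,  0.003, -0.002, -0.   , -0.   , -0.001]), 'tau': array([ 4.0000e-03, -5.6454e+01,  1.2310e+00, -1.9398e+01,  1.1000e-02,
        5.0000e-03, -0.0000e+00]), 'eef_pos': array([189.904, 621.067, 230.507]), 'tool_rot': array([-3.14 ,  0.   ,  2.845]), 'force': array([-1.078, -0.394,  0.422]), 'torque': array([-0.027,  0.018, -0.022]), 'gripper_force': np.float64(0.0), 'width': np.float64(85.47)}
```

View pics/s0.png

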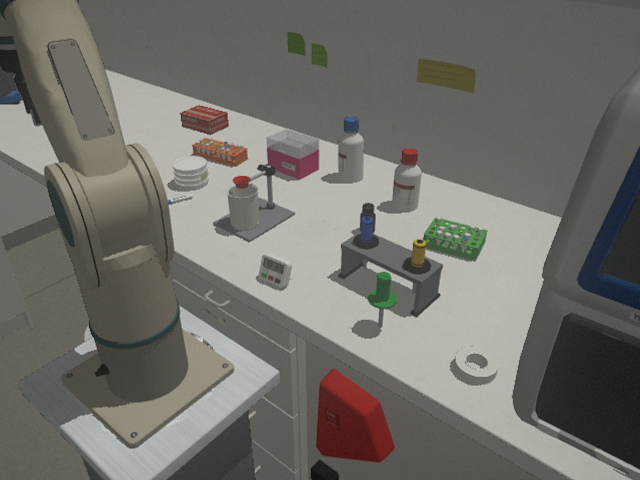

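View pics/t0.png

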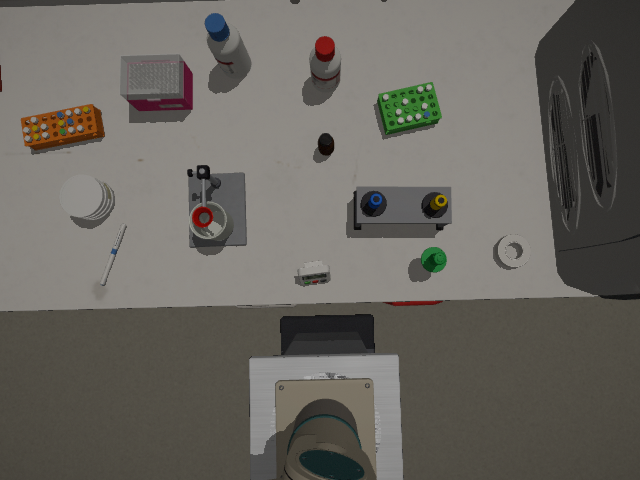

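The scene image shows the yellow probe at (419,253), the blue one at (367,230), a green look-alike at (383,290) and the ring at (242,182). In the top image, yellow is at (437,204), blue at (374,202) and the ring at (203,217). I'll enlarge those areas.

Run:
```python
from h import *
d=load('t0');im=d['image'][:,:,::-1]
a=cv2.resize(im[175:250,170:260],None,fx=4.4,fy=4.4,interpolation=cv2.INTER_CUBIC)
b=cv2.resize(im[175:250,380:470],None,fx=4.4,fy=4.4,interpolation=cv2.INTER_CUBIC)
cv2.imwrite('pics/c0.png',np.hstack([a,b]))
for n,u,v,z in [('yel',440,201,135),('blue',376,199,135),('ring',203,217,122),('green',435,257,135)]:
    print(n,world(d,u,v,z).round(1),world(d,u,v).round(1))
s=load('s0')
for n,u,v in [('yel',419.5,242),('ring',242,182),('blue',367,218)]: print(n,world(s,u,v,135 if n!='ring' else 122).round(1),world(s,u,v).round(1))
# rim by colour in top
hsv=cv2.cvtColor(d['image'],cv2.COLOR_RGB2HSV)
m=((hsv[...,0]<8)|(hsv[...,0]>172))&(hsv[...,1]>150)&(hsv[...,2]>90); m[:190]=0;m[240:]=0;m[:,:170]=0;m[:,240:]=0
v,u=np.nonzero(m);p=np.stack([u,v],1).astype(np.int32);print(len(p),cv2.minEnclosingCircle(p))
```

```text
yel [ 453.8 -229.1  135. ] [ 453.5 -228.8  136.4]
blue [ 460.8 -108.7  135. ] [ 460.1 -108.3  139.4]
ring [437. 223. 122.] [449.7 248.   32.7]
green [ 348.4 -214.8  135. ] [ 349.1 -218.5  118.8]
yel [ 455.5 -232.2  135. ] [ 455.7 -232.1  134.9]
ring [431.  212.5 122. ] [446.8 230.4 109.8]
blue [ 464.  -108.3  135. ] [ 460.1 -110.9  137.8]
205 ((202.23394775390625, 216.66513061523438), 10.408373832702637)
```

View pics/c0.png

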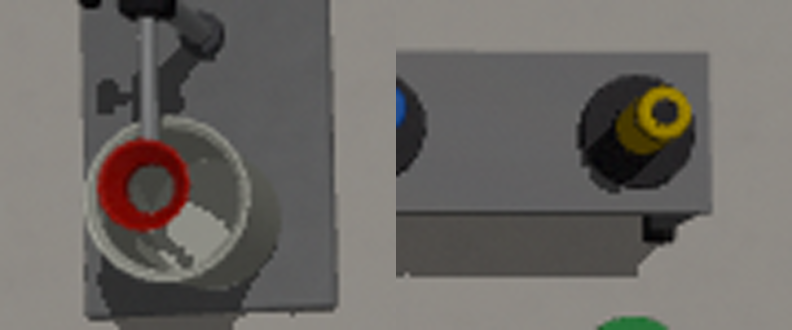

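Yellow is near (455,-230) and the ring near (436,223). The disc is flat on the rack. I'll go by way of the ring and then to yellow, turning the tool so that it closes along world x.

```bash
cat >> h.py <<'E'
from scipy.spatial.transform import Rotation as Ro
def rel(p,yaw=np.pi/2,tilt=np.pi):
    s=ctrl.read_state(); R=Ro.from_euler('xyz',s['tool_rot'])
    T=Ro.from_euler('xyz',[tilt,0,yaw])
    print('cm',(R.inv().apply(np.array(p)-s['eef_pos'])/10).round(2),'rot',(R.inv()*T).as_rotvec().round(3))
E
python3 - <<'E'
from h import *
rel([420,224,260])
E
```

```text
cm [-33.62 -31.25  -2.9 ] rot [-1.000e-03  1.000e-03  1.274e+00]
```

step_arm(
  commands=[-33.6,-31.3,-2.9,0,0,1.274,1,-33.6,-31.3,-2.9,0,0,1.274,1,-33.6,-31.3,-2.9,0,0,1.274,1,-33.6,-31.3,-2.9,0,0,1.274,1,-33.6,-31.3,-2.9,0,0,1.274,1,-33.6,-31.3,-2.9,0,0,1.274,1,-33.6,-31.3,-2.9,0,0,1.274,1,-33.6,-31.3,-2.9,0,0,1.274,1,-33.6,-31.3,-2.9,0,0,1.274,1,-33.6,-31.3,-2.9,0,0,1.274,1],
)

```text
clock: 1.1
eef_pos: [422.6, 218.0, 260.9]
tool_rot: [3.139, 0.002, 1.56]
force: [0.2, 0.5, 0.9]
width: 85.3
gripper_force: 0.0
```

Run:
```python
from h import *
d=grab('wrist','w1.png')
C=np.linalg.inv(d['world_to_cam']);print(C[:3,3].round(1))
rel([455,-230,215])
s=ctrl.read_state();print(s['eef_pos'],s['tool_rot'],s['qpos'])
```

```text
[422.5 285.5 403.6]
cm [-44.89   3.63   4.65] rot [ 0.002  0.002 -0.008]
[422.15122152 219.29059895 260.75240429] [3.13984906e+00 1.60050049e-03 1.56302244e+00] [-0.86534687  0.36816187  0.44390574  1.95821562 -0.20289518  0.85755878
 -0.32185666]
```

View pics/w1.png

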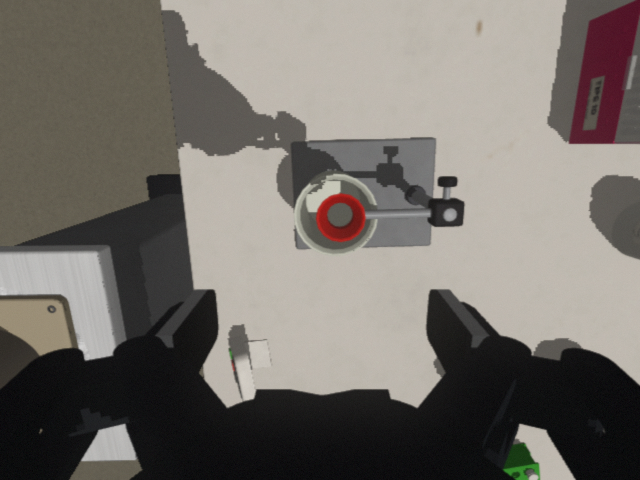

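The wrist picture shows the ring mouth centred at about (341,217), with the beaker under it and the post at (450,212).

Run:
```python
from h import *
d=load('w1')
hsv=cv2.cvtColor(d['image'],cv2.COLOR_RGB2HSV)
m=((hsv[...,0]<8)|(hsv[...,0]>172))&(hsv[...,1]>150)&(hsv[...,2]>60); m[:180]=0;m[260:]=0;m[:,:300]=0;m[:,380:]=0
v,u=np.nonzero(m);p=np.stack([u,v],1).astype(np.int32);(c,r)=cv2.minEnclosingCircle(p);print(c,r,world(d,*c,122), world(d,c[0]+r,c[1],122)-world(d,*c,122))
```

```text
(340.5, 217.5) 24.829517364501953 [437.96009954 224.91313354 122.        ] [ 2.04365074e+01 -2.11873188e-01  5.68434189e-14]
```

step_arm(
  commands=[-44.9,3.6,3.0,0,0,0,1,-44.9,3.6,3.0,0,0,0,1,-44.9,3.6,3.0,0,0,0,1,-44.9,3.6,3.0,0,0,0,1,-44.9,3.6,3.0,0,0,0,1,-44.9,3.6,3.0,0,0,0,1,-44.9,3.6,3.0,0,0,0,1,-44.9,3.6,3.0,0,0,0,1,-44.9,3.6,3.0,0,0,0,1,-44.9,3.6,3.0,0,0,0,1],
)

```text
clock: 2.15
eef_pos: [455.5, -231.8, 230.1]
tool_rot: [3.141, 0.005, 1.563]
force: [-1.1, 1.2, 0.3]
width: 85.3
gripper_force: 0.0
```

Run:
```python
from h import *
d=grab('wrist','w2.png')
s=ctrl.read_state();print(s['eef_pos'],s['tool_rot'],s['qpos'])
```

```text
[ 455.57962304 -227.78638062  229.75744109] [-3.14100854e+00  1.21348969e-03  1.56598682e+00] [ 0.08114974  0.46616694  0.47173755  1.91531713 -0.28000218  0.82467082
  0.69669348]
```

View pics/w2.png

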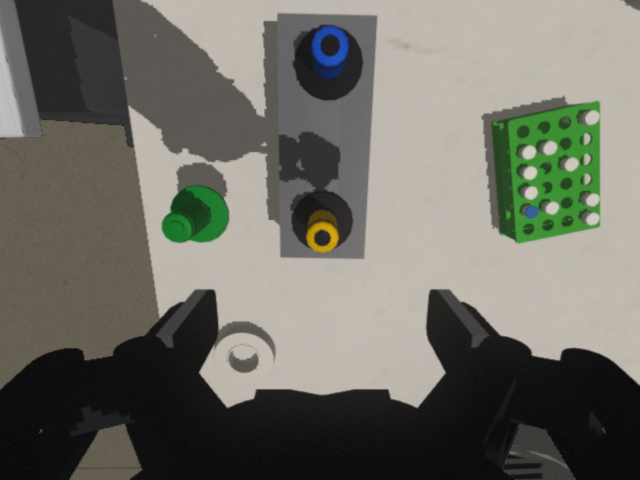

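Here the yellow top is at about (322,237), blue at (330,46) and the green look-alike at (180,227), which is clear of the fingers.

Run:
```python
from h import *
d=load('w2')
hsv=cv2.cvtColor(d['image'],cv2.COLOR_RGB2HSV)
m=(abs(hsv[...,0].astype(int)-24)<6)&(hsv[...,1]>150)&(hsv[...,2]>140); m[:200]=0;m[262:]=0;m[:,:280]=0;m[:,370:]=0
v,u=np.nonzero(m);p=np.stack([u,v],1).astype(np.int32);(c,r)=cv2.minEnclosingCircle(p);print(c,r)
q=world(d,*c,135);print(q,world(d,322,237.5,135),world(d,330,46,135),world(d,322,228))
q=world(d,322,237.5,135)
rel([q[0],q[1],150]);rel([q[0],q[1],95])
```

```text
(322.36566162109375, 237.1119384765625) 15.634819984436035
[ 455.55689032 -229.704256    135.        ] [ 455.29686795 -229.98632164  135.        ] [ 461.10849743 -108.17888656  135.        ] [ 455.34802509 -223.1765521   134.61840433]
cm [-0.21 -0.02  7.98] rot [-0.001  0.001 -0.005]
cm [-0.2  -0.02 13.48] rot [-0.001  0.001 -0.005]
```

step_arm(
  commands=[0,0,4,0,0,0,1,0,0,7,0,0,0,1,0,0,7,0,0,0,1,0,0,7,0,0,0,1,0,0,7,0,0,0,1],
)

```text
clock: 2.7
eef_pos: [457.1, -224.5, 161.7]
tool_rot: [3.139, 0.001, 1.573]
force: [-0.2, -0.6, 0.3]
width: 85.3
gripper_force: 0.0
```

Run:
```python
from h import *
rel([455.4,-229.8,95])
```

```text
cm [-0.53 -0.19  6.66] rot [0.002 0.001 0.002]
```

step_arm(
  commands=[-0.53,-0.19,2,0,0,0,1,-0.53,-0.19,4.5,0,0,0,1,-0.53,-0.19,6.6,0,0,0,1,-0.53,-0.19,6.6,0,0,0,1,-0.53,-0.19,6.6,0,0,0,1],
)

```text
clock: 3.2
eef_pos: [454.8, -230.5, 95.5]
tool_rot: [3.14, 0.001, 1.571]
force: [0.4, 1.0, 0.1]
width: 85.3
gripper_force: 0.0
```

step_arm(
  commands=[0,0,0,0,0,0,0.2,0,0,0,0,0,0,0,0,0,0,0,0,0,0,0,0,0,0,0,0,0,0,0,0,0,0,0,0,0,0,0,0,0,0,0,0,0,0,0,0,0,0],
)

```text
clock: 3.9
eef_pos: [454.3, -230.4, 94.9]
tool_rot: [3.141, 0.0, 1.571]
force: [0.2, 0.9, 5.5]
width: 22.5
gripper_force: 58.5
```

step_arm(
  commands=[0,0,-2,0,0,0,0,0,0,-5,0,0,0,0,0,0,-8,0,0,0,0,0,0,-12,0,0,0,0,0,0,-16,0,0,0,0,0,0,-16,0,0,0,0,0,0,-16,0,0,0,0,0,0,-16,0,0,0,0],
)

```text
clock: 4.7
eef_pos: [453.1, -229.6, 253.1]
tool_rot: [-3.139, -0.001, 1.571]
force: [0.7, 0.4, -0.8]
width: 22.3
gripper_force: 58.9
```

Run:
```python
from h import *
d=grab('wrist','w3.png');grab('scene','s3.png')
s=load('s3');im=s['image'][100:280,330:470]
a=cv2.resize(im,(467,600))[:,:,::-1]
b=cv2.resize(d['image'][150:470,180:460],(333,380))[:,:,::-1]
b=cv2.copyMakeBorder(b,0,220,0,0,cv2.BORDER_CONSTANT)
cv2.imwrite('pics/c3.png',np.hstack([a,b]))
rel([438,225,255])
```

```text
cm [45.47 -1.5  -0.15] rot [-0.003 -0.001 -0.   ]
```

View pics/c3.png

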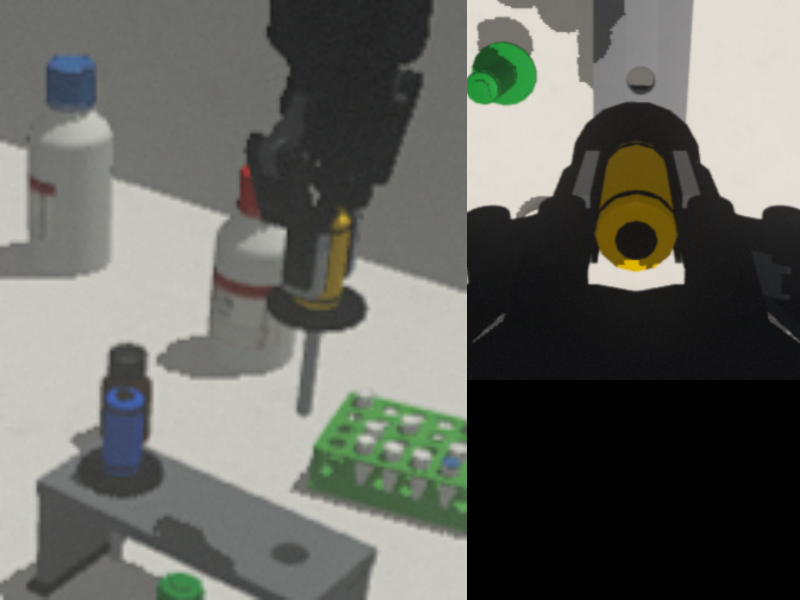

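The probe is held clear of the rack and blue stays parked. In the crop the rod runs from (313,330) to (303,410), so I'll check whether it leans.

Run:
```python
from h import *
s=load('s3');f=240/np.tan(np.radians(float(s['vfov']))/2)
def proj(p):
    c=(s['world_to_cam']@np.append(p,1))[:3];return (c[:2]/c[2]*f+[float(s['cx']),float(s['cy'])]).round(1)
for dz in (24,-31,-96): print(dz,(proj([454,-229.7,269+dz])-[330,100])*3.333)
# rod pixels centre by row using range
r=s['range_z'];
for v in range(198,226,3):
    row=r[v,405:440]; k=np.nonzero((row>0)&(row<np.median(row)-60))[0]+405
    if len(k): print(v,k.min(),k.max(),world(s,int(np.median(k)),v).round(1))
```

```text
24 [323.6343 211.3122]
-31 [312.3021 307.6359]
-96 [299.97   413.9586]
201 422 425 [ 451.3 -231.7  222.7]
204 421 425 [ 450.9 -232.6  217.2]
207 421 425 [ 449.3 -234.1  212.4]
210 421 424 [ 451.4 -231.8  204.5]
213 420 424 [ 451.1 -232.6  198.9]
216 420 423 [ 447.1 -233.4  194.8]
219 419 439 [ 698.8 -136.1   34.6]
222 419 439 [ 687.1 -140.3   33.6]
225 421 439 [ 672.6 -143.5   33.7]
```

The rod is vertical to within the measuring noise. Next I'll carry it over to the ring.

step_arm(
  commands=[4,-0.2,0,0,0,0,0,9,-0.4,0,0,0,0,0,14,-0.6,0,0,0,0,0,19,-0.8,0,0,0,0,0,24,-1,0,0,0,0,0,29,-1.2,0,0,0,0,0,34,-1.4,0,0,0,0,0,39,-1.5,0,0,0,0,0,43,-1.5,0,0,0,0,0,45.4,-1.5,0,0,0,0,0],
)

```text
clock: 5.8
eef_pos: [437.7, 227.6, 253.0]
tool_rot: [-3.14, 0.0, 1.575]
force: [0.4, -1.0, -1.4]
width: 22.7
gripper_force: 58.9
```

step_arm(
  commands=[0,0,0,0,0,0,0,0,0,0,0,0,0,0,0,0,0,0,0,0,0,0,0,0,0,0,0,0,0,0,0,0,0,0,0],
)

```text
clock: 6.3
eef_pos: [439.1, 222.6, 254.3]
tool_rot: [-3.142, 0.0, 1.569]
force: [-0.5, -0.4, -0.5]
width: 23.0
gripper_force: 58.9
```

Run:
```python
from h import *
rel([438,225,190]); rel([438,225,138])
```

```text
cm [ 0.24 -0.11  6.43] rot [-0.     0.    -0.002]
cm [ 0.24 -0.11 11.63] rot [-0.     0.    -0.002]
```

step_arm(
  commands=[0.24,-0.1,2,0,0,0,0,0.24,-0.1,4,0,0,0,0,0.24,-0.1,4,0,0,0,0,0.24,-0.1,4,0,0,0,0],
)

```text
clock: 6.7
eef_pos: [438.1, 225.6, 214.6]
tool_rot: [-3.141, 0.0, 1.57]
force: [0.3, -0.2, -0.8]
width: 22.6
gripper_force: 58.9
```

Run:
```python
from h import *
s=grab('scene','s4.png');t=grab('top','t4.png')
a=cv2.resize(s['image'][120:240,195:315],(600,600),interpolation=cv2.INTER_CUBIC)[:,:,::-1]
cv2.imwrite('pics/c4.png',a)
f=240/np.tan(np.radians(float(s['vfov']))/2)
def proj(p):
    c=(s['world_to_cam']@np.append(p,1))[:3];return (c[:2]/c[2]*f+[float(s['cx']),float(s['cy'])])
e=ctrl.read_state()['eef_pos'];print(e)
for n,p in [('ring',[438,225,122]),('tip',e+[0,0,-80]),('rimx',[459,225,122]),('rim-x',[417,225,122])]: print(n,((proj(p)-[195,120])*5).round(1))
rel([438,225,137])
```

```text
[438.70023868 226.06619963 215.22575139]
ring [227.2 296.5]
tip [224.5 269.1]
rimx [260.4 280.5]
rim-x [193.2 312.9]
cm [-0.11 -0.08  7.82] rot [ 0.001 -0.001 -0.001]
```

View pics/c4.png

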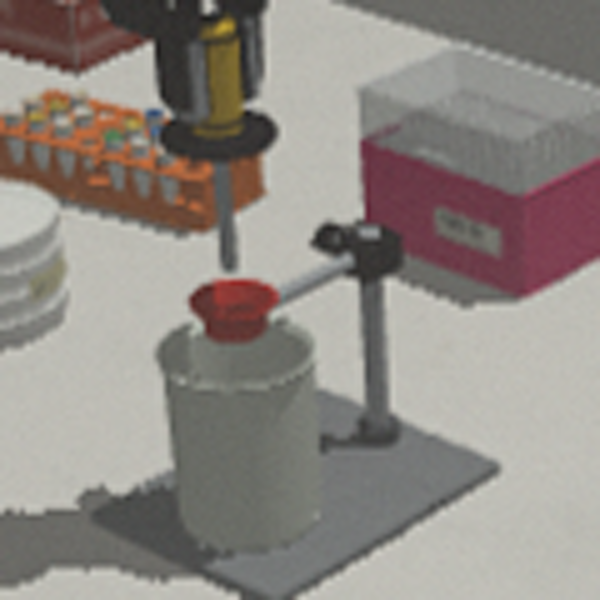

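The tip is at (230,267), right above the ring mouth at (234,297), so the two line up. Now I'll insert it.

step_arm(
  commands=[-0.1,-0.08,1,0,0,0,0,-0.1,-0.08,2,0,0,0,0,-0.1,-0.08,3,0,0,0,0,-0.1,-0.08,4,0,0,0,0,-0.1,-0.08,5,0,0,0,0,-0.1,-0.08,6,0,0,0,0,-0.1,-0.08,6.8,0,0,0,0,-0.1,-0.08,7.4,0,0,0,0,-0.1,-0.08,7.4,0,0,0,0,-0.1,-0.08,7.4,0,0,0,0],
)

```text
clock: 7.8
eef_pos: [437.3, 225.1, 140.3]
tool_rot: [3.141, -0.0, 1.571]
force: [-0.2, -0.7, -0.7]
width: 22.6
gripper_force: 58.9
```

step_arm(
  commands=[0,0,0.2,0,0,0,0,0,0,0.2,0,0,0,0,0,0,0.2,0,0,0,1,0,0,0.2,0,0,0,1,0,0,0.2,0,0,0,1,0,0,0.2,0,0,0,1,0,0,0.2,0,0,0,1,0,0,0.2,0,0,0,1,0,0,0.2,0,0,0,1],
)

```text
clock: 8.7
eef_pos: [437.1, 225.1, 138.3]
tool_rot: [-3.142, 0.0, 1.571]
force: [-0.8, -0.4, -0.1]
width: 85.4
gripper_force: 0.0
```

step_arm(
  commands=[0,0,-1,0,0,0,1,0,0,-3,0,0,0,1,0,0,-6,0,0,0,1,0,0,-10,0,0,0,1,0,0,-14,0,0,0,1,0,0,-14,0,0,0,1,0,0,-14,0,0,0,1],
)

```text
clock: 9.4
eef_pos: [437.3, 225.4, 279.4]
tool_rot: [3.14, -0.002, 1.571]
force: [0.0, -0.2, 0.2]
width: 85.3
gripper_force: 0.0
```

Run:
```python
from h import *
s=grab('scene','s5.png');w=grab('wrist','w5.png')
a=cv2.resize(s['image'][120:240,195:315],(400,400),interpolation=cv2.INTER_CUBIC)
b=cv2.resize(w['image'][120:280,260:420],(400,400),interpolation=cv2.INTER_CUBIC)
cv2.imwrite('pics/c5.png',np.hstack([a,b])[:,:,::-1])
hsv=cv2.cvtColor(w['image'],cv2.COLOR_RGB2HSV)
m=(abs(hsv[...,0].astype(int)-24)<6)&(hsv[...,1]>150)&(hsv[...,2]>140)
n,l,st,c=cv2.connectedComponentsWithStats(m.astype(np.uint8));i=1+np.argmax(st[1:,4]);print(st[i],c[i])
p=np.stack(np.nonzero(l==i)[::-1],1).astype(np.int32);c,r=cv2.minEnclosingCircle(p);print(c,r,world(w,*c,177),world(w,*c))
```

```text
[308 223  31  30 486] [322.91563786 237.53497942]
(322.9200744628906, 237.89776611328125) 15.198972702026367 [436.9409293  225.31229539 177.        ] [436.93639888 225.72181374 178.49695237]
```

View pics/c5.png

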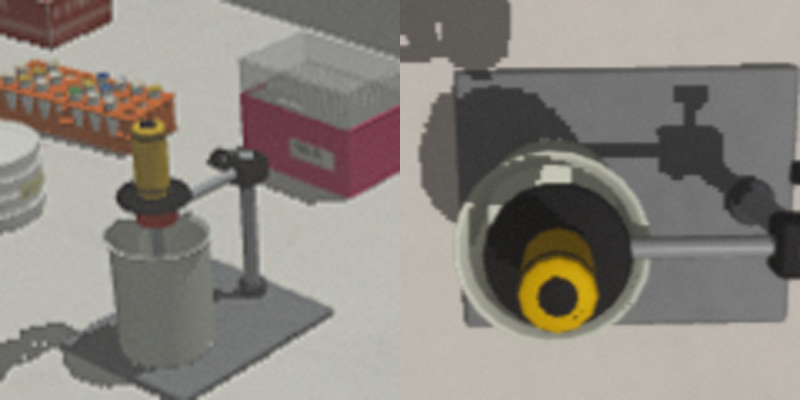

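The probe is seated upright: the disc lies flat on the ring with the grip top at (437,225,178), and the beaker is upright and undisturbed. The robot is clear, so I'll hand it in.

```bash
python3 -c "
from cell import ctrl
print(ctrl.finish_job())"
```

```text
the job is handed in; nothing more can be done
None
```

The yellow probe hangs released in the guide ring with its disc flat on the rim, the beaker stands upright beneath it and the blue probe was left in the rack; the job was handed in at about 9.5 s, and no verdict was returned.

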